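# Take the front screw cap from the gravity lane

## Task

Take the front white screw cap, the one against the stop at the low end of the sloping lane of three caps (not the lane with the two rolls of paper tape), so that the caps behind it roll down and the next one comes to rest at the stop. Set the cap you took in the empty white tray.

Things in the scene. Friction and masses are not known exactly. Their poses are not given: they have to be found in the camera images.
- front_cap_center (a point): Centre of the front screw cap: white disc, 50 mm diameter, 18 mm thick, 20 g. Three equal caps stand on edge like wheels, touching in a row, in the cap lane; this is the lowest, against the stop. Its flat faces look to the lane's +y and -y at the start; the upper 35 mm stand free above the lane's guides, to pinch from above across the 18 mm. It rolls, so this point's axes turn with it.
- second_cap_center (a point): Centre of the second screw cap, the same kind, touching the front one from uphill at the start. It rolls down to the stop by itself when the front one is lifted out.
- cap_lane: Fixed cap lane, aluminium channel 190 x 27 mm. Origin: centre of its underside. x: level, uphill; y: across; z: up. Floor rises 12 deg to +x; guides 12 mm high, 21 mm apart. Low end (-x): grey stop, inner face x=-85, top z=45 mm. High end: post 74 mm tall. A cap at the stop has its centre at x=-60, y=0, z=45 mm; the next is 49 mm uphill. A twin lane holds two thinner tape rolls: no part of the job.
- tray: Empty white open tray, fixed: 150 mm along its x, 130 mm along its y, walls 4 mm thick and 22 mm tall, floor about 4 mm thick. Origin: centre of its underside. A cap set down in it on edge may stay standing, roll to a wall or fall flat: all are fine.
Things that resemble listed ones, but are neither listed nor needed, are in the scene too. Leave any turquoise look-alike of the part that bears front_cap_center alone.

How it is judged:
By the outcome, as a careful person would: the job done as asked, in the order asked, and still so for the second after the job is handed in, with the robot touching nothing.
It also fails if it takes over 48 s, if anything falls off the work surface, if the arm or the gripper's body presses on something with over 40 N, if the wrist force passes 120 N, or if a joint passes its speed limit or range.

## Robot

A 6-joint arm with a two-finger parallel gripper is mounted at the origin on a cart in front of the work surface, level with it; the furniture and walls round the work are solid. World frame = base frame: x ahead of the robot, y to its left, z up, the work surface at z = 0. Lengths are in m, angles in rad, forces in N, time in s.
With the tool pointing down it reaches from about 0.325 to 0.9 m from the base axis. Payload 6.1 kg.
Tool frame: the origin (TCP) lies between the finger pads; the fingertips stand 22 mm ahead of it and the grasp point (between the pads) lies 3 mm ahead of it (manip.nose_length is the distance from the TCP to the fingertips, in m); z points along the fingers, y is the line along which they close (so a half turn about z gives the same grasp; the last joint's range is limited). The gripper opens to 85 mm and grips with 20 to 120 N. Pads are 22 mm wide; open, the fingers measure 114 mm over their backs; the gripper's body (76 mm by 85 mm) begins 54 mm behind the grasp point. The pads swing forward as they close: fully open they stand 13 mm farther back than shut.
Start: joints at [-1.281, 0.22, 1.526, -0, 1.395, -0.126], TCP at [0.252, -0.572, 0.253] pointing down, gripper open.
Joint ranges: [-2.98, 2.98], [-0.91, 2.08], [0.09, 2.57], [-1.24, 4.39], [0.2, 2.65], [-2.68, 2.68]. Speed limits (rad/s): [2.57, 2.57, 3.01, 3.14, 3.14, 3.14].

## Interface

Orientations are given as a 3x3 rotation matrix whose columns are the frame's x, y, z axes.
In Python, from rig import manip gives the robot as it stands.
- The arm moves only by the tool jog_arm, never from a script. Its argument "plan" is a list that holds one entry, the list of rows, each a list of 7 numbers: the turn, a rotation vector about the tool's x, y, z in degrees, then the shift along the tool's x, y, z in cm, then the gripper's target within -1 to 1 (shut at 1, half-way at 0, fully open at -1). A call has 1 to 12 rows; each row shifts and turns the commanded pose from where the row before left it, along the tool's axes as they then stand; what a row does not reach is not made up. A row lasts 1/12 s, in which the tool goes at most 41.7 mm and 7.16 degrees, less where a joint would pass 70% of its speed; a pose out of reach is approached as far as the arm can. A call with a gripper value outside its range is refused whole. The fingers move at their own pace and stop on an object; "force" is the grip in N (left out, the last holds). Time passes only in rows, so rows that do not move let the fingers close. It gives the time, the measured TCP pose, the force, the opening and the grip force at its end, in the units of the state.
- manip.state(): the state, without advancing time (a new reading comes with each control period).
- manip.read_camera(name): name is "scene" or "top" or "wrist"; returns the picture (384x512x3 uint8, blue, green, red); there is no depth.
- manip.get_calibration(name): a dict with "camera_matrix" (3x3 intrinsics, pixels), "extrinsics" (4x4, takes a point from world to camera coordinates). Camera axes: x right, y up, looking along -z (the intrinsics and any distortion apply to the point x, -y, -z); pixel columns grow to the right and rows downward; lengths in m; the calibration is good to about 2 mm. The wrist camera is an equidistant fisheye: a pixel r from the principal point sees the ray r / f radians off the axis. A picture is of the moment at which its call begins: read the wrist's pose just before it. get_calibration takes no time and is no camera call; for the wrist camera it gives the pose at the moment of the call.
- manip.job_done(): hands the job in; it is judged then, once.
Trained networks look in the newest picture that a camera, given by its name, has taken for a name from the list of things; names that differ only in an ending like _2 or _b are one class to them, and where a whole thing is asked for, a point or a joint stands for the part that bears it (a point fixed in the world has none). Each returns a list of dicts, best first, with "score" (0 to 1); they miss things now and then, are a little off and sometimes report something else, mostly with a low value. They report only what shows in the picture. A call takes as long as a camera call. They do not tell look-alikes from the thing itself.
- manip.search_frame(name, camera): "extent" ([left, top, width, height] in pixels, round what is visible of it).
- manip.place_of(name, camera): "uv" ([column, row] in pixels: a listed point, or the origin of a listed thing).
The state is a dict: "time_s": time; "joints": joint angles; "joint_vel": joint speeds; "joint_efforts": joint torques, N m; "position": TCP position; "tool_rot": TCP orientation; "contact_force": force on the tool from outside, world axes, zero at the start; "torque": the same for the moment, N m; "opening": opening from 0.0 (shut) to 1.0 (fully open); "finger_force": force on a finger pad.
Only numpy, scipy, OpenCV 4.12 (cv2) and the standard library are available. Lean on these libraries where they do the work, as an engineer would, in place of code of your own. Each camera call takes 0.05 s, during which the arm holds its last target. There are 200 camera calls.

## Working session

There is one attempt and no reset: what is moved stays moved. The work goes in short steps, Python scripts to look and compute and a tool call to move; the robot and the scene stay as the last step left them, time stands still between calls to the robot, and variables do not carry over. Pictures are saved under pics/ and viewed, at most 10 in all, crops included, and the job is handed in when it is done.

Besides the shell and the picture viewer there is one more tool, called after "Call:" as name(argument=value, ...) on one line, values as JSON. jog_arm: Moves the arm, as the interface text tells. Its arguments: {"type":"object","properties":{"plan":{"type":"array"},"force":{"type":"number"}},"required":["plan"]}

```bash
mkdir -p pics; cat > h.py <<'E'
import numpy as np, cv2
from rig import manip
def ray(cam,uv):
    c=manip.get_calibration(cam);K=np.array(c["camera_matrix"]);E=np.array(c["extrinsics"])
    d=c.get("distortion",None)
    x,y=(uv[0]-K[0,2])/K[0,0],(uv[1]-K[1,2])/K[1,1]
    if cam=="wrist":
        r=np.hypot(x,y);s=np.sin(r)/r if r>1e-9 else 1;v=np.array([x*s,-y*s,-np.cos(r)])
    else: v=np.array([x,-y,-1.])
    R=E[:3,:3];return -R.T@E[:3,3],R.T@v
def at_z(cam,uv,z):
    o,d=ray(cam,uv);return o+d*(z-o[2])/d[2]
def tri(a,b):
    (o,d),(p,e)=a,b;d=d/np.linalg.norm(d);e=e/np.linalg.norm(e)
    s=np.linalg.lstsq(np.c_[d,-e],p-o,rcond=None)[0];A=o+s[0]*d;B=p+s[1]*e
    return (A+B)/2,np.linalg.norm(A-B)
E
python3 - <<'E'
from h import *
np.set_printoptions(precision=4,suppress=True)
ims=[]
for c in["scene","top"]:
    im=manip.read_camera(c);ims.append(im);cv2.imwrite(f"pics/{c}.png",im);print(c,[k for k in manip.get_calibration(c)])
    for n in["front_cap_center","second_cap_center","cap_lane","tray"]:
        for r in manip.place_of(n,c)[:4]:print(c,n,np.round(r["uv"],1),round(r["score"],2),at_z(c,r["uv"],.045 if "cap_c" in n else 0))
print(manip.state()["tool_rot"],manip.nose_length)
E
```

```text
scene ['camera_matrix', 'extrinsics']
scene front_cap_center [367.2 237.9] 0.94 [ 0.4144 -0.3533  0.045 ]
scene front_cap_center [274.1 209.1] 0.58 [ 0.437  -0.1136  0.045 ]
scene cap_lane [289.1 213.1] 0.69 [ 0.5129 -0.1188  0.    ]
scene tray [233.2 197.6] 0.71 [0.5214 0.0723 0.    ]
top ['camera_matrix', 'extrinsics']
top front_cap_center [368.4 190.8] 0.67 [ 0.438 -0.349  0.045]
top front_cap_center [290.1 184.1] 0.47 [ 0.458  -0.1206  0.045 ]
top second_cap_center [293.4 169.7] 0.45 [ 0.5004 -0.1308  0.045 ]
top cap_lane [293.8 171.4] 0.66 [ 0.5025 -0.1363  0.    ]
top tray [230.  168.1] 0.74 [0.5129 0.0573 0.    ]
[[ 0.9148  0.404  -0.    ]
 [ 0.404  -0.9148  0.0001]
 [ 0.     -0.0001 -1.    ]] 0.022
```

View pics/scene.png

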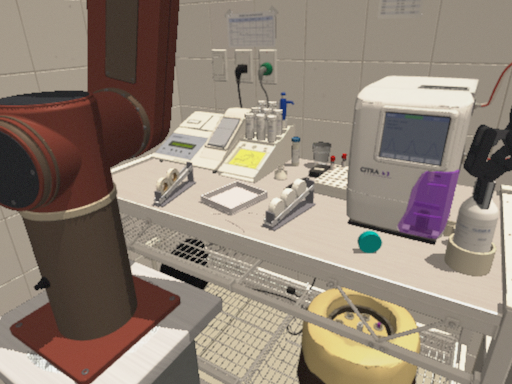

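View pics/top.png

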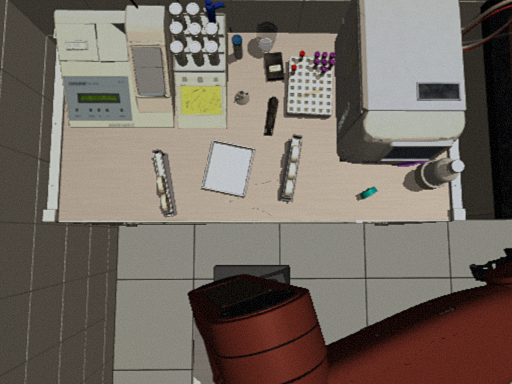

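The scene view shows the cap lane around (290,203), with its front cap near (274,209), the tray at (234,197) and the turquoise decoy at (370,242). In the top view the lane runs from (287,198) at the low, near end to (296,138), the tray is at (229,168), and the tape lane is at (164,184).

```bash
python3 - <<'E'
from h import *
np.set_printoptions(precision=4,suppress=True)
for n,a,b in[("front",(274.1,209.1),(290.1,184.1)),("lane",(289.1,213.1),(293.8,171.4)),("tray",(233.2,197.6),(230,168.1))]:
    print(n,tri(ray("scene",a),ray("top",b)))
im=cv2.imread("pics/top.png")
print(at_z("top",(287,199),.03),at_z("top",(295.5,137),.07))
cv2.imwrite("pics/c1.png",cv2.resize(im[125:210,190:310],None,fx=6,fy=6,interpolation=cv2.INTER_CUBIC))
E
```

```text
front (array([ 0.4541, -0.1139,  0.0389]), np.float64(0.017101767762244275))
lane (array([ 0.4983, -0.1311,  0.0107]), np.float64(0.009570290761269036))
tray (array([0.5094, 0.0595, 0.0083]), np.float64(0.006839037494357349))
[ 0.4158 -0.1123  0.03  ] [ 0.5919 -0.1356  0.07  ]
```

View pics/c1.png

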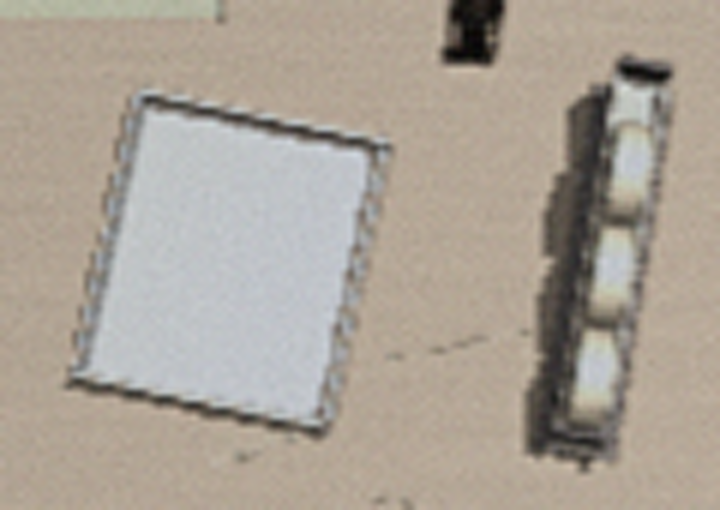

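The crop shows the three caps at (596,375), (614,272) and (632,165), i.e. full-picture (289.3,187.5), (292.3,170.3), (295.3,152.5). The stop is at the near end and the tray is clear.

```bash
python3 - <<'E'
from h import *
np.set_printoptions(precision=4,suppress=True)
P=[at_z("top",(289.3,187.5),.062),at_z("top",(292.3,170.3),.072),at_z("top",(295.3,152.5),.083)]
print(P, np.degrees(np.arctan2(*(P[2]-P[0])[1::-1])))
t=[at_z("top",(190+u/6,125+v/6),.022) for u,v in[(138,92),(392,148),(325,432),(70,382)]];print(t,np.mean(t,0))
s=manip.state();R=np.array(s["tool_rot"]);print(R.T@(np.array([P[0][0],P[0][1],.2])-s["position"]))
E
```

```text
[array([ 0.4461, -0.1167,  0.062 ]), array([ 0.4943, -0.125 ,  0.072 ]), array([ 0.5437, -0.1331,  0.083 ])] -9.528860277113559
[array([0.5935, 0.1072, 0.022 ]), array([ 0.565 , -0.0196,  0.022 ]), array([0.4228, 0.0136, 0.022 ]), array([0.4478, 0.1391, 0.022 ])] [0.5072 0.0601 0.022 ]
[ 0.361  -0.338   0.0533]
```

Call:
jog_arm(plan=[[[0,0,0,2.6,-2.8,0.3,-1],[0,0,0,2.6,-2.8,0.3,-1],[0,0,0,2.6,-2.8,0.3,-1],[0,0,0,2.6,-2.8,0.3,-1],[0,0,0,2.6,-2.8,0.3,-1],[0,0,0,2.6,-2.8,0.3,-1],[0,0,0,2.6,-2.8,0.3,-1],[0,0,0,2.6,-2.8,0.3,-1],[0,0,0,2.6,-2.8,0.3,-1],[0,0,0,2.6,-2.8,0.3,-1],[0,0,0,2.6,-2.8,0.3,-1],[0,0,0,2.6,-2.8,0.3,-1]]])

```text
time_s: 1.5
position: [0.4025, -0.1367, 0.2176]
tool_rot: [[0.915, 0.404, 0.001], [0.404, -0.915, -0.001], [0.001, 0.001, -1.0]]
contact_force: [0.7, -0.4, -0.4]
opening: 1.001
finger_force: 0.0
```

Call:
jog_arm(plan=[[[0,0,5.5,0,0,0,-1],[0,0,5.5,0,0,0,-1],[0,0,5.5,0,0,0,-1],[0,0,5.5,0,0,0,-1],[0,0,5.5,0,0,0,-1],[0,0,5.8,0,0,0,-1],[0,0,0,0,0,0,-1],[0,0,0,0,0,0,-1]]])

```text
time_s: 2.17
position: [0.4022, -0.1384, 0.2175]
tool_rot: [[0.987, -0.162, 0.0], [-0.162, -0.987, -0.0], [0.0, 0.0, -1.0]]
contact_force: [0.8, -0.2, 0.3]
opening: 1.001
finger_force: 0.0
```

```bash
python3 - <<'E'
from h import *
np.set_printoptions(precision=4,suppress=True)
s=manip.state();R=np.array(s["tool_rot"]);print(s["time_s"],s["position"],R)
cv2.imwrite("pics/w1.png",manip.read_camera("wrist"))
for n in["front_cap_center","second_cap_center","cap_lane","tray"]:
    for r in manip.place_of(n,"wrist")[:3]:print(n,np.round(r["uv"],1),round(r["score"],2),at_z("wrist",r["uv"],.045 if "cap_c" in n else 0))
for r in manip.search_frame("front_cap_center","wrist")[:4]:print(r)
E
```

```text
2.1667 [ 0.4022 -0.1384  0.2175] [[ 0.9868 -0.1617  0.0003]
 [-0.1617 -0.9868 -0.0002]
 [ 0.0003  0.0001 -1.    ]]
front_cap_center [434.  121.8] 0.96 [ 0.4369 -0.3486  0.045 ]
second_cap_center [219.   89.5] 0.77 [ 0.497  -0.1211  0.045 ]
cap_lane [223.2  76.4] 0.91 [ 0.5145 -0.1237  0.    ]
tray [ 82.4 113.6] 0.58 [0.513  0.0604 0.    ]
{'extent': [411.4, 104.7, 37.6, 35.7], 'score': 0.86}
{'extent': [211.9, 111.9, 26.0, 50.6], 'score': 0.78}
```

View pics/w1.png

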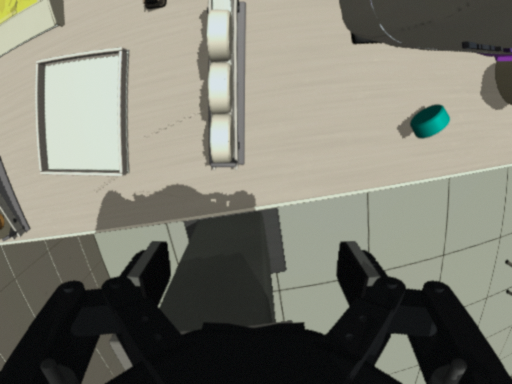

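The wrist view shows the cap lane running vertically, so the yaw is good. The front cap is around (221,138), against the stop at (222,163); the tray is at (82,113) and the decoy at (430,121).

```bash
python3 - <<'E'
from h import *
np.set_printoptions(precision=4,suppress=True)
R=np.array(manip.state()["tool_rot"]);p=manip.state()["position"]
q=at_z("wrist",(221,138),.055);r=at_z("wrist",(219,89.5),.055)
print(q,r,at_z("wrist",(219,34),.08),"edges",[R.T@(at_z("wrist",u,.065)-p) for u in[(210,138),(231,138)]])
t=.5*(np.array([.4461,-.1167,0])+q*[1,1,0]);t[2]=.0;print(t,R.T@(t-p))
E
```

```text
[ 0.4501 -0.1159  0.055 ] [ 0.4962 -0.1222  0.055 ] [ 0.5432 -0.1328  0.08  ] edges [array([ 0.0448, -0.0393,  0.1523]), array([ 0.0445, -0.0198,  0.1523])]
[ 0.4481 -0.1163  0.    ] [ 0.0417 -0.0293  0.2173]
```

Call:
jog_arm(plan=[[[0,0,0,0.84,-0.59,1.6,-1],[0,0,0,0.84,-0.59,1.6,-1],[0,0,0,0.84,-0.59,1.6,-1],[0,0,0,0.84,-0.59,1.6,-1],[0,0,0,0.84,-0.59,1.6,-1],[0,0,0,0,0,0.8,-1],[0,0,0,0,0,0,-1],[0,0,0,0,0,0,-1]]])

```text
time_s: 3.13
position: [0.4478, -0.1162, 0.1291]
tool_rot: [[0.986, -0.164, -0.001], [-0.164, -0.986, 0.0], [-0.001, -0.0, -1.0]]
contact_force: [1.1, -0.1, 0.1]
opening: 0.996
finger_force: 0.0
```

```bash
python3 - <<'E'
from h import *
np.set_printoptions(precision=4,suppress=True)
s=manip.state();R=np.array(s["tool_rot"]);print(s["time_s"],s["position"])
im=manip.read_camera("wrist")
for n in["front_cap_center","second_cap_center","cap_lane"]:
    for r in manip.place_of(n,"wrist")[:3]:print(n,np.round(r["uv"],1),round(r["score"],2),at_z("wrist",r["uv"],.045 if "cap_c" in n else 0))
# tool axis line projected for reference: tool-plane pixels at y=0
c=manip.get_calibration("wrist");E=np.array(c["extrinsics"]);K=np.array(c["camera_matrix"])
for z in(.07,.045):
  for yo in(-.009,.009):
    P=np.array(s["position"])+R@np.array([0,yo,0]);P[2]=z
    v=E[:3,:3]@P+E[:3,3];v=v*[1,-1,-1];th=np.arctan2(np.hypot(v[0],v[1]),v[2]);u=K[:2,2]+K[0,0]*th*v[:2]/np.hypot(v[0],v[1])
    print(z,yo,u);cv2.circle(im,tuple(int(round(a)) for a in u),1,(0,0,255),-1)
cv2.imwrite("pics/w2.png",cv2.resize(im[100:384,130:380],None,fx=2,fy=2))
E
```

```text
3.1333 [ 0.4478 -0.1162  0.1291]
front_cap_center [250.8 205.8] 0.93 [ 0.4508 -0.1159  0.045 ]
front_cap_center [491.9 170.4] 0.75 [ 0.4453 -0.3367  0.045 ]
front_cap_center [ 61.4 159.4] 0.75 [0.5142 0.0301 0.045 ]
second_cap_center [249.1 142.7] 0.75 [ 0.4967 -0.1226  0.045 ]
0.07 -0.009 [237.9393 222.6033]
0.07 0.009 [265.3282 222.5651]
0.045 -0.009 [239.5477 209.8309]
0.045 0.009 [263.99   209.7929]
```

View pics/w2.png

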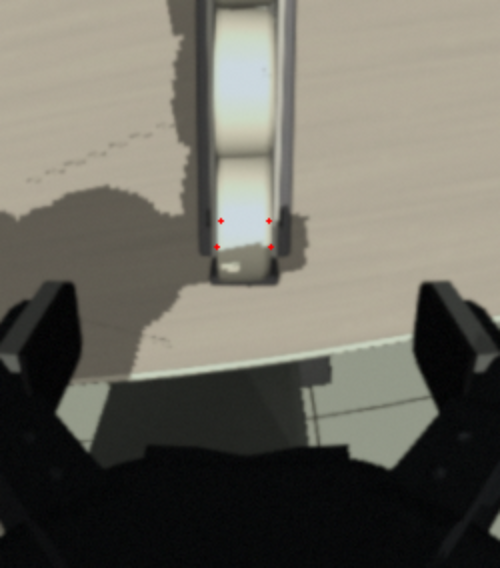

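The wrist crop shows the front cap centred between the fingers, and the projected ±9 mm marks lie on its edges. The cap centre is about 2 mm further forward, so I'll correct for that, descend and grip.

Call:
jog_arm(plan=[[[0,0,0,0.2,0,1.3,-1],[0,0,0,0,0,1.3,-1],[0,0,0,0,0,1.3,-1],[0,0,0,0,0,1.3,-1],[0,0,0,0,0,0.9,-1],[0,0,0,0,0,0.4,-1],[0,0,0,0,0,0,-1],[0,0,0,0,0,0,-1]]])

```text
time_s: 4.0
position: [0.4507, -0.1167, 0.0648]
tool_rot: [[0.986, -0.165, 0.0], [-0.165, -0.986, -0.0], [0.0, 0.0, -1.0]]
contact_force: [-0.6, -1.1, 0.4]
opening: 0.994
finger_force: 0.0
```

Call:
jog_arm(plan=[[[0,0,0,0,0,0,1],[0,0,0,0,0,0,1],[0,0,0,0,0,0,1],[0,0,0,0,0,0,1],[0,0,0,0,0,0,1],[0,0,0,0,0,0,1],[0,0,0,0,0,0,1],[0,0,0,0,0,0,1],[0,0,0,0,0,0,1],[0,0,0,0,0,0,1],[0,0,0,0,0,0,1],[0,0,0,0,0,0,1]]], force=30)

```text
time_s: 5.0
position: [0.4505, -0.1165, 0.0645]
tool_rot: [[0.986, -0.165, 0.0], [-0.165, -0.986, -0.0], [0.0, 0.0, -1.0]]
contact_force: [-1.0, 1.1, 4.5]
opening: 0.202
finger_force: 33.9
```

Call:
jog_arm(plan=[[[0,0,0,0,0,-0.5,1],[0,0,0,0,0,-1,1],[0,0,0,0,0,-1.5,1],[0,0,0,0,0,-2,1],[0,0,0,0,0,-2,1],[0,0,0,0,0,-2,1],[0,0,0,0,0,-1,1],[0,0,0,0,0,0,1],[0,0,0,0,0,0,1],[0,0,0,0,0,0,1]]])

```text
time_s: 5.83
position: [0.4496, -0.1162, 0.1632]
tool_rot: [[0.986, -0.165, -0.002], [-0.165, -0.986, 0.001], [-0.002, -0.0, -1.0]]
contact_force: [0.3, 0.3, -0.0]
opening: 0.204
finger_force: 33.2
```

```bash
python3 - <<'E'
from h import *
np.set_printoptions(precision=4,suppress=True)
s=manip.state();R=np.array(s["tool_rot"]);p=s["position"]
im=manip.read_camera("wrist");im2=manip.read_camera("scene")
cv2.imwrite("pics/w3.png",np.hstack([cv2.resize(im,(400,300)),cv2.resize(im2[140:260,150:310],(400,300))]))
print(s["time_s"],p,s["opening"],s["finger_force"],R.T@(np.array([.508,.060,.0])-p))
E
```

```text
5.8333 [ 0.4496 -0.1162  0.1632] 0.20401457724902 33.2247519493103 [ 0.0288 -0.1833  0.1632]
```

View pics/w3.png

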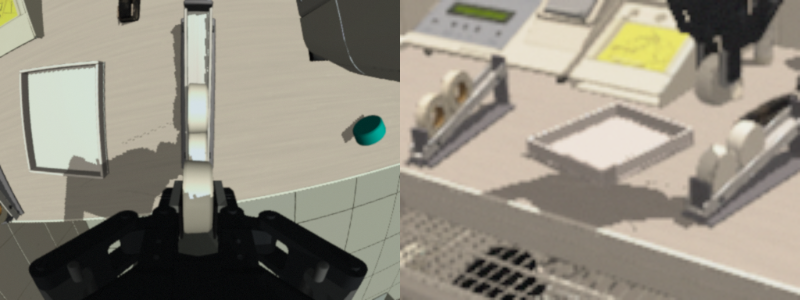

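The left half shows the cap held, with the other two rolled down so the next sits at the stop, seen again in the scene crop at right. Next I carry it to the tray.

Call:
jog_arm(plan=[[[0,0,0,0.2,-1,0,1],[0,0,0,0.3,-2,0,1],[0,0,0,0.4,-2.5,0,1],[0,0,0,0.4,-2.5,0,1],[0,0,0,0.4,-2.5,0,1],[0,0,0,0.4,-2.5,0,1],[0,0,0,0.4,-2.5,0,1],[0,0,0,0.3,-1.8,0,1],[0,0,0,0.1,-1,0,1],[0,0,0,0,0,0,1],[0,0,0,0,0,0,1]]])

```text
time_s: 6.85
position: [0.5087, 0.0595, 0.1637]
tool_rot: [[0.987, -0.163, -0.001], [-0.163, -0.987, -0.0], [-0.001, 0.001, -1.0]]
contact_force: [0.4, -0.7, -0.9]
opening: 0.204
finger_force: 33.2
```

Call:
jog_arm(plan=[[[0,0,0,0,0,1,1],[0,0,0,0,0,1.7,1],[0,0,0,0,0,1.7,1],[0,0,0,0,0,1.7,1],[0,0,0,0,0,1.7,1],[0,0,0,0,0,1.2,1],[0,0,0,0,0,0.8,1],[0,0,0,0,0,0.4,1],[0,0,0,0,0,0.4,1],[0,0,0,0,0,0.3,1],[0,0,0,0,0,0,1],[0,0,0,0,0,0,1]]])

```text
time_s: 7.85
position: [0.5096, 0.0592, 0.0558]
tool_rot: [[0.986, -0.165, 0.001], [-0.165, -0.986, -0.0], [0.001, -0.0, -1.0]]
contact_force: [0.7, -0.5, -0.1]
opening: 0.208
finger_force: 33.2
```

Call:
jog_arm(plan=[[[0,0,0,0,0,0.2,1],[0,0,0,0,0,0.2,1],[0,0,0,0,0,0.1,1],[0,0,0,0,0,0.1,1],[0,0,0,0,0,0,1],[0,0,0,0,0,0,1]]])

```text
time_s: 8.35
position: [0.5091, 0.0593, 0.0492]
tool_rot: [[0.986, -0.165, -0.0], [-0.165, -0.986, 0.0], [-0.0, 0.0, -1.0]]
contact_force: [-0.9, 1.1, -0.5]
opening: 0.204
finger_force: 33.2
```

Call:
jog_arm(plan=[[[0,0,0,0,0,0,0.4],[0,0,0,0,0,0,0.3],[0,0,0,0,0,0,0.2],[0,0,0,0,0,0,0],[0,0,0,0,0,0,0],[0,0,0,0,0,0,0],[0,0,0,0,0,0,-0.2],[0,0,0,0,0,0,-0.2],[0,0,0,0,0,0,-0.2]]])

```text
time_s: 9.1
position: [0.5091, 0.0592, 0.0493]
tool_rot: [[0.986, -0.165, 0.0], [-0.165, -0.986, -0.0], [0.0, 0.0, -1.0]]
contact_force: [-0.1, 0.8, -1.1]
opening: 0.6
finger_force: 0.0
```

Call:
jog_arm(plan=[[[0,0,0,0,0,-0.5,-0.2],[0,0,0,0,0,-1,-0.2],[0,0,0,0,0,-1.5,-0.2],[0,0,0,0,0,-2,-0.2],[0,0,0,0,0,-2,-0.2],[0,0,0,0,0,-2,-0.2],[0,0,0,0,0,-2,-0.2],[0,0,0,0,0,-1,-0.2],[0,0,0,0,0,0,-0.2],[0,0,0,0,0,0,-0.2],[0,0,0,0,0,0,-0.2]]])

```text
time_s: 10.02
position: [0.5084, 0.0592, 0.1682]
tool_rot: [[0.986, -0.165, -0.002], [-0.165, -0.986, 0.0], [-0.002, 0.0, -1.0]]
contact_force: [-0.6, 0.3, -0.7]
opening: 0.598
finger_force: 0.0
```

```bash
python3 - <<'E'
from h import *
s=manip.state()
im=manip.read_camera("wrist");im2=manip.read_camera("scene")
cv2.imwrite("pics/w4.png",np.hstack([cv2.resize(im,(400,300)),cv2.resize(im2[140:260,170:330],(400,300))]))
print(s["time_s"],s["position"],s["opening"],s["finger_force"])
E
```

```text
10.0167 [0.50835329 0.05924054 0.16821759] 0.5975265865051503 0.0
```

View pics/w4.png

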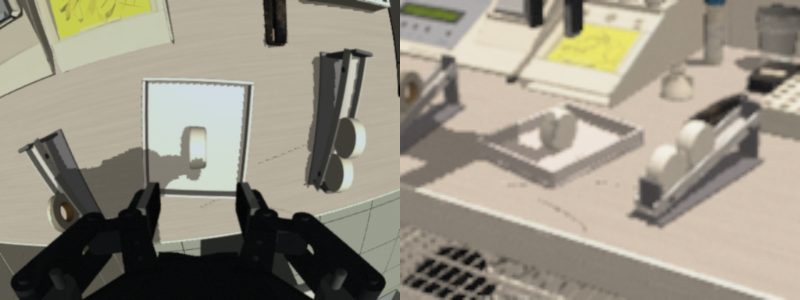

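Both views show the cap standing in the middle of the tray and two caps in the lane with the lower one at the stop. I'll let things settle for a second, then hand in.

Call:
jog_arm(plan=[[[0,0,0,0,0,0,-0.2],[0,0,0,0,0,0,-0.2],[0,0,0,0,0,0,-0.2],[0,0,0,0,0,0,-0.2],[0,0,0,0,0,0,-0.2],[0,0,0,0,0,0,-0.2],[0,0,0,0,0,0,-0.2],[0,0,0,0,0,0,-0.2],[0,0,0,0,0,0,-0.2],[0,0,0,0,0,0,-0.2],[0,0,0,0,0,0,-0.2],[0,0,0,0,0,0,-0.2]]])

```text
time_s: 11.12
position: [0.5092, 0.0592, 0.1693]
tool_rot: [[0.986, -0.165, 0.0], [-0.165, -0.986, 0.0], [0.0, -0.0, -1.0]]
contact_force: [-0.5, -0.5, -0.6]
opening: 0.602
finger_force: 0.0
```

```bash
python3 -c "
from rig import manip
print(manip.job_done())"
```

```text
the job is handed in; nothing more can be done
None
```

The front cap is standing in the white tray, the next cap has rolled down to the stop, and the job was handed in at about 11 s; no verdict was returned.

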